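# Seat a tube in the clamping cradle and snap its over-centre lever

### The job

Lay the purple-capped tube in the white channels of the blue cradle with its cap towards the upright end plate, and slide it along until the cap bears firmly against that plate, gently, with less than 20 N. Then push the red-gripped lever over its centre towards the tube so that it snaps down, and bear on it against its stop with about 12 N for half a second to bed the clamp, never with more than 20 N. Let go of everything, and leave the other tube and the dish alone.

Things in the scene. Friction and masses are not known exactly. Their poses are not given: they have to be found in the camera images.
- tube_mid (a point): Middle (half-way along and half-way up) of the loose 50 ml screw-cap tube with a PURPLE cap and cream filling, 114 mm long, lying. Its +y axis runs along the tube towards the cap; z is up as it first lies. Body 28 mm in diameter, cap 33 mm in diameter and 14 mm long, tail end tapered. When lying, this point is 16 mm above the surface it rests on. About 22 g; grasp across the body.
- other_tube_mid (a point): Middle of a like tube with a yellow-green cap, loose, a bystander.
- dish: Loose closed petri dish, 90 mm across, 13 mm high, origin under its centre, a bystander.
- seat (a point): Where tube_mid is when the tube is fully home in the cradle, 38 mm above the worktop. +y runs along the channels towards the end plate (whose face is at y = +57 mm from here, 50 mm wide, top 56 mm above the worktop), x across, z up; the cradle is fixed. Lower the tube some 8 mm short of home (y = -8 mm), then slide it on until it is felt to stop.
- cradle: The fixed blue cradle, origin on the worktop under seat, same axes. Base plate 84 x 240 x 8 mm. Two white channels with floors 22 mm above the worktop: y = +26 to +58 mm (37 mm wide inside) and y = -66 to -36 mm (34 mm wide); walls 12 mm above the floor, then flared lips to 20 mm. Between y = -36 and +26 mm only the base plate (top 8 mm above the worktop), so fingers have room there.
- end_plate: The fixed upright aluminium end plate; origin at the foot of its inner face, 8 mm above the worktop.
- lever_pivot (a point): Pivot of the over-centre lever, fixed on the cradle, 100 mm from seat along -y and 48 mm above the worktop; the lever turns about the cradle's x axis between two steel cheeks.
- lever_grip (a point): Middle of the lever's red grip, a round bar 16 mm thick and 50 mm long that ends 100 mm from the pivot; this point is 75 mm from the pivot. Open, the grip leans 0.45 rad from upright away from the tube (towards the cradle's -y); snapped over, it leans 0.95 rad towards the tube (+y).
- lever (a joint): Angle of the lever, rad: 0 open, 0.7 dead centre, 1.4 on its stop, where its sprung rubber foot holds the tube's tail down. A spring drives it away from centre both ways (0.42 N m at either end, nothing at centre): 5 to 10 N at the grip starts it; past centre it runs on by itself. The stop is stiff: a millimetre more at the grip adds several newtons, so press by the force felt.

How it is judged:
By the outcome, as a careful person would: the job done as asked, in the order asked, and still so for the second after the job is handed in, with the robot touching nothing.
It also fails if it takes over 64 s, if anything falls off the work surface, if the arm or the gripper's body presses on something with over 40 N, if the wrist force passes 120 N, or if a joint passes its speed limit or range.

### The arm

A 6-joint arm with a two-finger parallel gripper is mounted at the origin on a cart in front of the work surface, level with it; the furniture and walls round the work are solid. World frame = base frame: x ahead of the robot, y to its left, z up, the work surface at z = 0. Lengths are in m, angles in rad, forces in N, time in s.
With the tool pointing down it reaches from about 0.325 to 0.9 m from the base axis. Payload 6.1 kg.
Tool frame: the origin (TCP) lies between the finger pads; the fingertips stand 14 mm ahead of it and the grasp point (between the pads) lies 5 mm behind it; z points along the fingers, y is the line along which they close (so a half turn about z gives the same grasp; the last joint's range is limited). The gripper opens to 87 mm and grips with 3 to 60 N. Pads are 19 mm wide; open, the fingers measure 117 mm over their backs; the gripper's body (75 mm by 190 mm) begins 51 mm behind the grasp point.
Start: joints at [1.183, 0.22, 1.526, -0, 1.395, -0.126], TCP at [0.162, 0.604, 0.237] pointing down, gripper open.
Joint ranges: [-2.98, 2.98], [-0.91, 2.08], [0.09, 2.57], [-1.24, 4.39], [0.2, 2.65], [-2.68, 2.68]. Speed limits (rad/s): [2.57, 2.57, 3.01, 3.14, 3.14, 3.14].

### API

Orientations are given as a unit quaternion [x, y, z, w].
In Python, from station import robot gives the robot as it stands. The module is installed in compiled form; this text tells all that it offers.
- The arm moves only by the tool move_arm, never from a script. Its argument "rows" is a list of rows, each a list of 5 numbers: the shift along the tool's x, y, z in m, then the turn about the tool's z in degrees, then the finger opening in m, from 0 to 0.087. In form: [[tx, ty, tz, roll, grip], ...]. A call has 1 to 12 rows; each row is the pose to reach, as a shift and turn from the pose commanded when the call began, along the tool's axes at that moment; what a row does not reach only later rows make up. A row lasts 1/8 s, in which the tool goes at most 62.5 mm and 10.7 degrees, less where a joint would pass 70% of its speed; a pose out of reach is approached as far as the arm can. A call with a gripper value outside its range is refused whole. The fingers move at their own pace and stop on an object; "squeeze" is the grip in N (left out, the last holds). Time passes only in rows, so rows that repeat a pose let the fingers close. It gives the time, the measured TCP pose, the force, the opening and the grip force at its end, in the units of the state.
- robot.observe(): the state, without advancing time (a new reading comes with each control period).
- robot.capture(name): name is "scene" or "top" or "wrist"; returns the picture (400x640x3 uint8, red, green, blue); there is no depth.
- robot.camera_model(name): a dict with "fx", "fy", "cx", "cy" (pixels), "view" (4x4, takes a point from world to camera coordinates); the wrist camera has in their place "T_tool_cam" (4x4, takes a point from camera to tool coordinates, whose origin is the TCP and whose axes are the flange's). Camera axes: x right, y up, looking along -z (the intrinsics and any distortion apply to the point x, -y, -z); pixel columns grow to the right and rows downward; lengths in m; the calibration is good to about 2 mm. A picture is of the moment at which its call begins: read the wrist's pose just before it. camera_model takes no time and is no camera call.
- robot.sign_off(): hands the job in; it is judged then, once.
Trained networks look in the newest picture that a camera, given by its name, has taken for a name from the list of things; names that differ only in an ending like _2 or _b are one class to them, and where a whole thing is asked for, a point or a joint stands for the part that bears it (a point fixed in the world has none). Each returns a list of dicts, best first, with "score" (0 to 1); they miss things now and then, are a little off and sometimes report something else, mostly with a low value. They report only what shows in the picture. A call takes as long as a camera call.
- robot.search_frame(label, camera): "location" ([column, row] as shares, 0 to 1, of the picture: columns of its width, rows of its height, amid what is visible of it).
- robot.masks_of(label, camera): "region" (400x640 bool, what is visible of it) and "location" ([column, row] as shares, 0 to 1, of the picture: columns of its width, rows of its height, amid what is visible of it).
The state is a dict: "t": time; "joints": joint angles; "dq": joint speeds; "effort": joint torques, N m; "ee_pos": TCP position; "orientation": TCP orientation; "contact_force": force on the tool from outside, world axes, zero at the start; "wrist_torque": the same for the moment, N m; "grip_width": opening from 0.0 (shut) to 1.0 (fully open); "gripper_force": force on a finger pad.
Only numpy, scipy, OpenCV 4.12 (cv2) and the standard library are available. Lean on these libraries where they do the work, as an engineer would, in place of code of your own. Each camera call takes 0.05 s, during which the arm holds its last target. There are 200 camera calls.

## Working session

There is one attempt and no reset: what is moved stays moved. The work goes in short steps, Python scripts to look and compute and a tool call to move; the robot and the scene stay as the last step left them, time stands still between calls to the robot, and variables do not carry over. Pictures are saved under pics/ and viewed, at most 10 in all, crops included, and the job is handed in when it is done.

Besides the shell and the picture viewer there is one more tool, called as a command line: name --pt "numbers of a row" for each row, then --argument value for the rest. move_arm: Moves the arm, as the interface text tells. Its arguments: {"type":"object","properties":{"rows":{"type":"array"},"squeeze":{"type":"number"}},"required":["rows"]}

```bash
mkdir -p pics; cat > h.py <<'E'
import numpy as np, cv2
from station import robot
from scipy.spatial.transform import Rotation as R
def cam(name,st=None):
    m=robot.camera_model(name)
    if name=="wrist":
        st=st or robot.observe(); T=np.eye(4); T[:3,:3]=R.from_quat(st["orientation"]).as_matrix(); T[:3,3]=st["ee_pos"]
        c2w=T@m["T_tool_cam"]
    else: c2w=np.linalg.inv(m["view"])
    return m,c2w
def ray(name,uv,st=None,z=0.):
    m,c=cam(name,st); d=np.array([(uv[0]-m["cx"])/m["fx"],-(uv[1]-m["cy"])/m["fy"],-1.]); d=c[:3,:3]@d
    return c[:3,3]+d*(z-c[2,3])/d[2]
def proj(name,P,st=None):
    m,c=cam(name,st); p=np.linalg.inv(c)@np.r_[P,1]
    return np.array([m["cx"]+m["fx"]*p[0]/-p[2], m["cy"]-m["fy"]*p[1]/-p[2]])
def snap(name,f):
    st=robot.observe(); im=robot.capture(name); cv2.imwrite(f"pics/{f}.png",im[:,:,::-1]); return im,st
def ends(region):
    p=np.argwhere(region)[:,::-1].astype(float); c=p.mean(0); u,s,v=np.linalg.svd(p-c,full_matrices=False); t=(p-c)@v[0]
    return c,v[0],t.min(),t.max(),len(p)
E
python3 - <<'E'
from h import *
print(robot.observe())
for n in("top","scene"):
    m=robot.camera_model(n);print(m)
    snap(n,n)
    for l in("tube_mid","other_tube_mid","dish","cradle","end_plate","lever","lever_grip"):
        for r in robot.masks_of(l,n)[:2]:
            c,v,a,b,k=ends(r["region"]); print(n,l,round(r["score"],2),np.round(c),np.round(v,3),round(a),round(b),k)
            print("   ", np.round(ray(n,c+a*v,z=.016),3),np.round(ray(n,c+b*v,z=.016),3))
print(robot.camera_model("wrist"))
E
```

```text
{'t': 0.0, 'joints': array([ 1.18293563e+00,  2.21204790e-01,  1.52763270e+00,  1.42146470e-05,
        1.39467975e+00, -1.26111468e-01]), 'dq': array([ 1.60457272e-03,  1.99173261e-05, -7.70802463e-04,  1.02555717e-04,
       -4.19153456e-04,  1.76866283e-03]), 'effort': array([ 7.37770533e-04, -4.94620550e+01, -3.87371099e+01,  7.00079463e-02,
        5.74038480e-02, -1.28246925e-04]), 'ee_pos': array([0.1615106 , 0.6031541 , 0.23543901]), 'orientation': array([ 1.30502507e-01,  9.91447512e-01, -9.28913335e-04, -2.51349290e-04]), 'contact_force': array([-0.47455853,  0.06678074, -0.19611171]), 'wrist_torque': array([ 0.06637766, -0.03018217, -0.01047773]), 'gripper_force': 0.0, 'grip_width': 0.9944922676911869}
{'fx': 466.10647588490053, 'fy': 466.10647588490053, 'cx': 320.0525214876293, 'cy': 210.82389560880142, 'view': array([[-0.04277093, -0.99908083, -0.00285433, -0.02166253],
       [ 0.97658982, -0.04241058,  0.2108878 , -0.59633821],
       [-0.21081502,  0.00623236,  0.97750611, -1.41799516],
       [ 0.        ,  0.        ,  0.        ,  1.        ]])}
top tube_mid 0.64 [
[... 1462 characters left out ...]
.016] [0.502 0.055 0.016]
scene lever 0.74 [332. 201.] [-0.678  0.735] -16 14 236
    [ 0.708 -0.081  0.016] [ 0.598 -0.073  0.016]
scene lever_grip 0.74 [332. 201.] [-0.636  0.772] -15 13 200
    [ 0.701 -0.077  0.016] [ 0.599 -0.075  0.016]
{'fx': 279.9885368683491, 'fy': 279.9885368683491, 'cx': 320.7686226098999, 'cy': 199.60405108795467, 'T_tool_cam': array([[-3.13177424e-04,  9.57443078e-01,  2.88621991e-01,
         8.05254526e-02],
       [ 9.99999860e-01,  1.76897521e-04,  4.98257504e-04,
         7.38894850e-04],
       [ 4.25996684e-04,  2.88622106e-01, -9.57443000e-01,
        -1.47952733e-01],
       [ 0.00000000e+00,  0.00000000e+00,  0.00000000e+00,
         1.00000000e+00]])}
```

View pics/top.png

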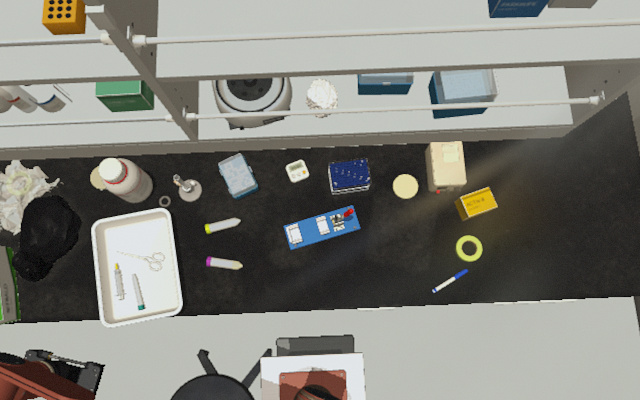

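View pics/scene.png

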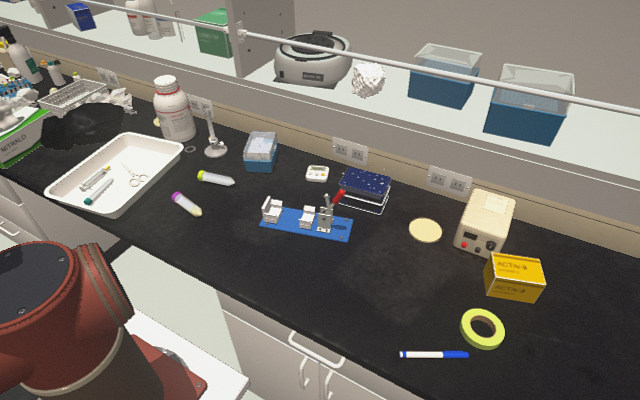

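The top view shows the purple-capped tube at about (224,264) with its cap on the left. The cradle is at about (322,227), with the end plate on the left and the lever on the right. I'll work out a rough pose and go closer.

```bash
cat >> h.py <<'E'
def plan(P,yaw=None):
    """tool-axis shift to world P, and roll (deg) so tool y points along world angle yaw(deg, mod 180)"""
    st=robot.observe(); M=R.from_quat(st["orientation"]).as_matrix(); s=M.T@(np.array(P)-st["ee_pos"])
    out=[np.round(s,4)]
    if yaw is not None:
        cur=np.degrees(np.arctan2(M[1,1],M[0,1])); d=-(yaw-cur); out.append((round((d+90)%180-90,1),"cur",round(cur,1)))
    return out
E
python3 - <<'E'
from h import *
for uv in((206,261.5),(243,266)): print(ray("top",uv,z=.016))
for uv in((173,193),(201,215)): print(ray("scene",uv,z=.016))
c=(ray("top",(224.5,264),z=.016)); print(c)
P=[c[0],c[1]-0.0,0.26]; print(plan(P,-10))
im,_=snap("top","t2")
E
```

```text
[0.45473404 0.32524774 0.016     ]
[0.43520186 0.20664635 0.016     ]
[0.45895789 0.3401114  0.016     ]
[0.42931507 0.20742658 0.016     ]
[0.44415582 0.26587966 0.016     ]
[array([-0.3602, -0.2532, -0.0234]), (np.float64(85.0), 'cur', np.float64(75.0))]
```

move_arm --pt "-0.04 -0.03 0 9 0.087" --pt "-0.08 -0.06 0 18 0.087" --pt "-0.12 -0.09 0 27 0.087" --pt "-0.16 -0.12 0 36 0.087" --pt "-0.2 -0.14 0 45 0.087" --pt "-0.24 -0.17 0 54 0.087" --pt "-0.28 -0.2 0 63 0.087" --pt "-0.32 -0.23 0 72 0.087" --pt "-0.36 -0.253 0 80 0.087" --pt "-0.36 -0.253 0 85 0.087" --pt "-0.36 -0.253 0 85 0.087" --pt "-0.36 -0.253 0 85 0.087"

```text
t: 2.35
ee_pos: [0.4437, 0.2665, 0.2366]
orientation: [0.765, 0.644, 0.0, -0.0]
contact_force: [-1.2, 0.1, -0.0]
grip_width: 0.998
gripper_force: 0.0
```

```bash
python3 - <<'E'
from h import *
im,st=snap("wrist","w1"); print(st["joints"].round(2),st["ee_pos"])
for l in("tube_mid","other_tube_mid"):
    for r in robot.masks_of(l,"wrist")[:3]:
        c,v,a,b,k=ends(r["region"]); print(l,round(r["score"],2),c.round(),k,ray("wrist",c+a*v,st,.016).round(4),ray("wrist",c+b*v,st,.016).round(4))
E
```

```text
[ 0.39 -0.04  1.8   0.    1.38  0.56] [0.44372431 0.26648542 0.23656239]
tube_mid 0.85 [319. 171.] 1697 [0.4511 0.3244 0.016 ] [0.4312 0.2129 0.016 ]
other_tube_mid 0.86 [414. 150.] 1923 [0.5574 0.3312 0.016 ] [0.5823 0.2188 0.016 ]
```

View pics/w1.png

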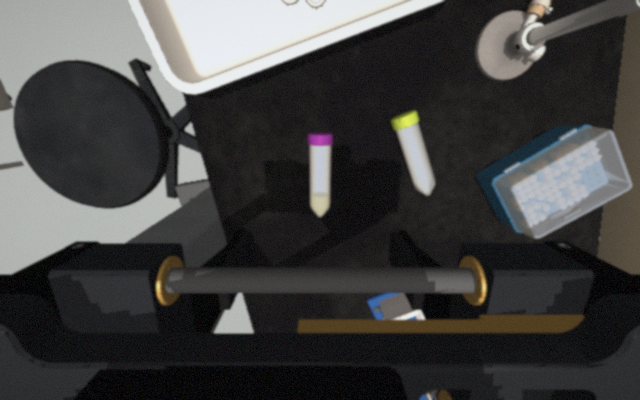

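```bash
python3 - <<'E'
from h import *
print(plan([.4412,.2687,.018],-10.1),robot.observe()["orientation"])
E
```

```text
[array([ 0.0016, -0.0028,  0.2186]), (np.float64(0.2), 'cur', np.float64(-9.9))] [7.65391833e-01 6.43564556e-01 5.61651439e-05 2.31153921e-05]
```

move_arm --pt "0.002 -0.003 0.05 0 0.087" --pt "0.002 -0.003 0.1 0 0.087" --pt "0.002 -0.003 0.15 0 0.087" --pt "0.002 -0.003 0.19 0 0.087" --pt "0.002 -0.003 0.21 0 0.087" --pt "0.002 -0.003 0.218 0 0.087" --pt "0.002 -0.003 0.218 0 0.087" --pt "0.002 -0.003 0.218 0 0.087"

```text
t: 3.5
ee_pos: [0.4424, 0.2692, 0.0198]
orientation: [0.766, 0.643, 0.001, 0.0]
contact_force: [-0.4, -0.3, 0.1]
grip_width: 0.998
gripper_force: 0.0
```

move_arm --pt "0 0 0 0 0.05" --pt "0 0 0 0 0.03" --pt "0 0 0 0 0.02" --pt "0 0 0 0 0.02" --pt "0 0 0 0 0.02" --pt "0 0 0 0 0.02" --pt "0 0 0 0 0.02" --squeeze 12

```text
t: 4.38
ee_pos: [0.4414, 0.2686, 0.0185]
orientation: [0.766, 0.643, -0.0, -0.0]
contact_force: [-0.5, -0.7, 0.4]
grip_width: 0.312
gripper_force: 12.0
```

move_arm --pt "0 0 -0.03 0 0.02" --pt "0 0 -0.08 0 0.02" --pt "0 0 -0.13 0 0.02" --pt "0 0 -0.18 0 0.02" --pt "0 0 -0.22 0 0.02" --pt "0 0 -0.25 0 0.02" --pt "0 0 -0.265 0 0.02" --pt "0 0 -0.265 0 0.02"

```text
t: 5.38
ee_pos: [0.4418, 0.2688, 0.284]
orientation: [0.766, 0.643, 0.001, 0.0]
contact_force: [-1.1, -0.2, 0.2]
grip_width: 0.313
gripper_force: 12.0
```

```bash
python3 - <<'E'
from h import *
st=robot.observe();print(st["ee_pos"],st["grip_width"],plan([.565,-.105,.283],14))
E
```

```text
[0.44175902 0.26878632 0.28404662] 0.31287887318301755 [array([-0.3467,  0.1863,  0.001 ]), (np.float64(-24.0), 'cur', np.float64(-10.0))]
```

move_arm --pt "-0.03 0.016 0 -2 0.02" --pt "-0.065 0.035 0 -5 0.02" --pt "-0.11 0.059 0 -8 0.02" --pt "-0.155 0.083 0 -11 0.02" --pt "-0.2 0.108 0 -14 0.02" --pt "-0.245 0.132 0 -17 0.02" --pt "-0.285 0.153 0 -20 0.02" --pt "-0.32 0.172 0 -22 0.02" --pt "-0.347 0.186 0 -24 0.02" --pt "-0.347 0.186 0 -24 0.02" --pt "-0.347 0.186 0 -24 0.02"

```text
t: 6.75
ee_pos: [0.5636, -0.1047, 0.2818]
orientation: [0.616, 0.788, -0.0, -0.002]
contact_force: [0.3, 1.0, -0.3]
grip_width: 0.313
gripper_force: 12.0
```

```bash
python3 - <<'E'
from h import *
im,st=snap("wrist","w2"); print(st["joints"].round(2),st["ee_pos"])
for l in("tube_mid","cradle","end_plate","lever_grip"):
    for r in robot.masks_of(l,"wrist")[:2]:
        c,v,a,b,k=ends(r["region"]); print(l,round(r["score"],2),c.round(),v.round(3),a,b,k)
        if l!="tube_mid": np.save(f"m_{l}.npy",r["region"])
big=cv2.resize(im[0:260,160:480],None,fx=2.3,fy=2.3,interpolation=cv2.INTER_CUBIC); cv2.imwrite("pics/w2c.png",big[:,:,::-1])
E
```

```text
[-0.32  0.07  1.61  0.    1.47 -0.57] [ 0.56355038 -0.10474423  0.28178599]
tube_mid 0.81 [321. 226.] [0.002 1.   ] -69.71515279498747 94.32597656213125 6923
tube_mid 0.3 [348. 311.] [0.459 0.888] -17.224124762017375 11.872015055070035 270
cradle 0.73 [322.  98.] [0.036 0.999] -60.97267837646103 110.27227645950096 7057
end_plate 0.64 [321.  43.] [ 1.    -0.001] -20.632331384809813 20.36937615975519 519
```

View pics/w2c.png

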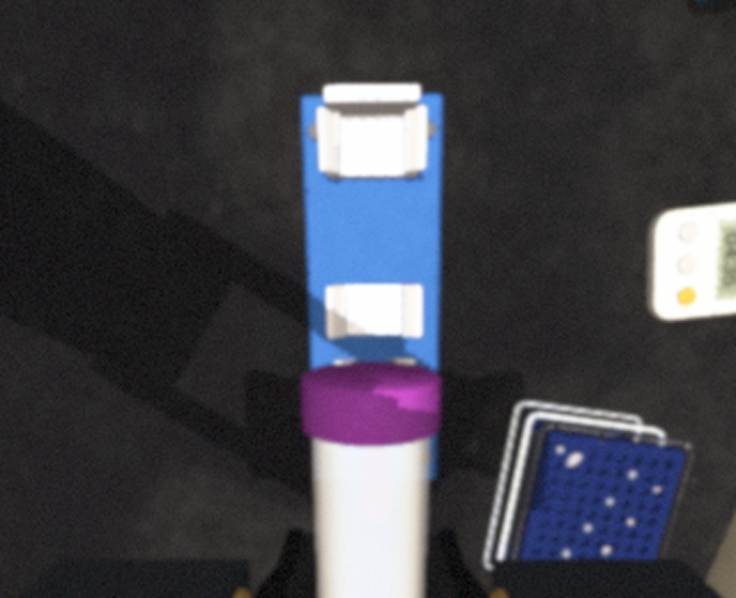

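```bash
python3 - <<'E'
from h import *
im=cv2.imread("pics/w2.png")[:,:,::-1].astype(int)
st=robot.observe()
M=R.from_quat(st["orientation"]).as_matrix()
# blue edges at z=.008
L=[];Rr=[]
for row in range(80,122,3):
    x=im[row]; b=np.where((x[:,2]>130)&(x[:,2]-x[:,0]>60))[0]; b=b[(b>280)&(b<365)]
    if row>75 and len(b)>20: L.append(ray("wrist",(b.min()-.5,row),st,.008)); Rr.append(ray("wrist",(b.max()+.5,row),st,.008)); 
for S in(L,Rr):
    S=np.array(S); vx,vy,x0,y0=cv2.fitLine(S[:,:2].astype(np.float32),cv2.DIST_HUBER,0,.01,.01).ravel(); 
    if vy<0: vx,vy=-vx,-vy
    print("edge",np.degrees(np.arctan2(vy,vx)),x0,y0)
w=np.mean(np.linalg.norm(np.array(Rr)-np.array(L),axis=1)); print("width",w)
mid=(np.array(L)+np.array(Rr))/2; print(mid.mean(0))
f=lambda p:(p[0]/2.3+160-.28,p[1]/2.3-.28)
C=[((323,103),(-25,57,56)),((421,103),(25,57,56)),((373,177),(0,26,22)),((374,336),(0,-66,22)),((374,285),(0,-36,22))]
W=np.array([ray("wrist",f(p),st,q[2]/1000)[:2] for p,q in C]); Q=np.array([q[:2] for p,q in C])/1000
r=R.align_vectors(np.c_[W-W.mean(0),0*W[:,0]],np.c_[Q-Q.mean(0),0*Q[:,0]])[0]; a=r.as_euler("zyx")[0]
Rm=r.as_matrix()[:2,:2]; t=W.mean(0)-Rm@Q.mean(0); print("seat",t,"yaw",np.degrees(a)); print("res mm",((W-t)@Rm-Q)*1000)
print("mid blue in cradle", (Rm.T@(mid.mean(0)[:2]-t))*1000)
# held tube in tool frame: mask
r0=robot.masks_of("tube_mid","wrist")[0]; reg=r0["region"]; print("cap top row",np.where(reg)[0].min())
for row in (163,170,180,200,215,225):
    c=np.where(reg[row])[0]; 
    if len(c): print(row,c.min(),c.max(), M.T@(ray("wrist",((c.min()+c.max())/2,row),st,st["ee_pos"][2])-st["ee_pos"]))
E
```

```text
edge 105.25389 0.50032026 -0.018871712
edge 105.86543 0.5809565 0.006292493
width 0.08424482344786623
[ 0.54035106 -0.00559536  0.008     ]
seat [ 0.53975825 -0.00278585] yaw 14.677707622032486
res mm [[-0.72319317  0.43343943]
 [ 0.41826076 -0.12851171]
 [ 0.18885937 -0.35263539]
 [-0.08668849 -0.43364044]
 [ 0.20276154  0.48134812]]
mid blue in cradle [-0.13840729 -2.86803986]
cap top row 156
163 291 350 [ 5.62450308e-02 -7.89052746e-04  2.90299614e-06]
170 291 350 [ 5.24823025e-02 -7.91273864e-04  2.70190360e-06]
180 291 350 [ 4.70105179e-02 -7.94503828e-04  2.40947349e-06]
200 296 345 [ 3.57129241e-02 -8.01172736e-04  1.80569302e-06]
215 296 345 [ 2.69146783e-02 -8.06366292e-04  1.33548592e-06]
225 296 346 [ 2.08865955e-02 -5.26166751e-04  1.04884381e-06]
```

```bash
python3 - <<'E'
from h import *
print(plan([.5436,-.0142,.0405],15), plan([.5436,-.0142,.10],15))
E
```

```text
[array([0.0927, 0.0018, 0.2432]), (np.float64(-0.9), 'cur', np.float64(14.1))] [array([0.0927, 0.0019, 0.1837]), (np.float64(-0.9), 'cur', np.float64(14.1))]
```

move_arm --pt "0.03 0.001 0 -0.9 0.02" --pt "0.06 0.002 0 -0.9 0.02" --pt "0.085 0.002 0.02 -0.9 0.02" --pt "0.093 0.002 0.06 -0.9 0.02" --pt "0.093 0.002 0.1 -0.9 0.02" --pt "0.093 0.002 0.14 -0.9 0.02" --pt "0.093 0.002 0.165 -0.9 0.02" --pt "0.093 0.002 0.18 -0.9 0.02" --pt "0.093 0.002 0.18 -0.9 0.02" --pt "0.093 0.002 0.18 -0.9 0.02"

```text
t: 8.3
ee_pos: [0.5448, -0.0148, 0.1049]
orientation: [0.609, 0.793, 0.001, 0.001]
contact_force: [0.1, -0.1, -0.2]
grip_width: 0.314
gripper_force: 12.0
```

```bash
python3 - <<'E'
from h import *
print(plan([.5436,-.0142,.0405],15)); im,st=snap("wrist","w3")
# where cradle & plate show from near: check projected points
def P(x,y,z):
    a=np.radians(15); return np.array([.5405+x*np.cos(a)-y*np.sin(a),-.0026+x*np.sin(a)+y*np.cos(a),z])
for q in((-.025,.057,.056),(.025,.057,.056),(-.017,-.036,.042),(.017,-.036,.042),(-.042,.02,.008),(.042,.02,.008)):
    u=proj("wrist",P(*q),st); print(u.round(1)); 
    if max(u)<640: cv2.drawMarker(im,tuple(int(v) for v in u.round()),(255,255,0),0,8,1)
cv2.imwrite("pics/w3m.png",im[:,:,::-1])
E
```

```text
[array([ 0.0009, -0.0011,  0.0644]), (np.float64(-0.1), 'cur', np.float64(14.9))]
[283.4 131.5]
[356.5 131.4]
[299.7 246. ]
[340.8 245.8]
[272.7 171.4]
[367.5 171.2]
```

View pics/w3m.png

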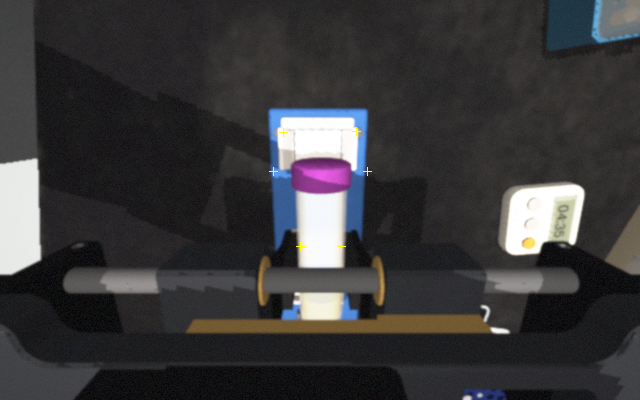

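The tube lines up with the channels: the predicted plate corners (283/356, row 131) match the picture. Lowering now.

move_arm --pt "0 0 0.02 0 0.02" --pt "0 0 0.04 0 0.02" --pt "0 0 0.05 0 0.02" --pt "0 0 0.055 0 0.02" --pt "0 0 0.055 0 0.02"

```text
t: 8.98
ee_pos: [0.5441, -0.0147, 0.0489]
orientation: [0.609, 0.793, 0.0, 0.0]
contact_force: [0.3, 0.6, -0.2]
grip_width: 0.312
gripper_force: 12.0
```

```bash
python3 - <<'E'
from h import *
print(plan([.5436,-.0142,.0405],15)); 
E
```

```text
[array([ 0.0006, -0.0003,  0.0084]), (np.float64(-0.1), 'cur', np.float64(14.9))]
```

move_arm --pt "0 0 0.003 0 0.02" --pt "0 0 0.006 0 0.02" --pt "0 0 0.008 0 0.02" --pt "0 0 0.008 0 0.02" --pt "0 0 0.008 0 0.02"

```text
t: 9.6
ee_pos: [0.5438, -0.0147, 0.0405]
orientation: [0.609, 0.793, -0.0, -0.0]
contact_force: [0.5, -0.4, 0.5]
grip_width: 0.31
gripper_force: 12.0
```

move_arm --pt "0.002 0 0.0005 0 0.02" --pt "0.004 0 0.0005 0 0.02" --pt "0.006 0 0.0005 0 0.02" --pt "0.006 0 0.0005 0 0.02" --pt "0.006 0 0.0005 0 0.02"

```text
t: 10.22
ee_pos: [0.5425, -0.0087, 0.0403]
orientation: [0.609, 0.793, 0.0, 0.0]
contact_force: [-0.6, 0.1, 5.1]
grip_width: 0.315
gripper_force: 12.0
```

move_arm --pt "0.001 0 0 0 0.02" --pt "0.002 0 0 0 0.02" --pt "0.002 0 0 0 0.02"

```text
t: 10.6
ee_pos: [0.542, -0.0071, 0.0403]
orientation: [0.609, 0.793, 0.0, 0.0]
contact_force: [0.9, -2.7, 4.5]
grip_width: 0.307
gripper_force: 12.0
```

move_arm --pt "0.001 0 -0.0003 0 0.02" --pt "0.001 0 -0.0003 0 0.02"

```text
t: 10.85
ee_pos: [0.5414, -0.0059, 0.0403]
orientation: [0.609, 0.793, 0.0, -0.0]
contact_force: [0.6, -0.4, 3.7]
grip_width: 0.314
gripper_force: 12.0
```

move_arm --pt "0.001 0 0 0 0.02" --pt "0.001 0 0 0 0.02"

```text
t: 11.1
ee_pos: [0.5411, -0.0049, 0.0403]
orientation: [0.609, 0.793, -0.0, -0.0]
contact_force: [0.6, -2.0, 3.7]
grip_width: 0.314
gripper_force: 12.0
```

move_arm --pt "0.001 0 0 0 0.02" --pt "0.001 0 0 0 0.02"

```text
t: 11.35
ee_pos: [0.5409, -0.004, 0.0403]
orientation: [0.609, 0.793, -0.0, -0.0]
contact_force: [0.4, -1.1, 3.7]
grip_width: 0.311
gripper_force: 12.0
```

move_arm --pt "0.0008 0 0 0 0.02" --pt "0.0008 0 0 0 0.02"

```text
t: 11.6
ee_pos: [0.5407, -0.0032, 0.0403]
orientation: [0.609, 0.793, -0.0, -0.0]
contact_force: [0.4, -1.7, 4.4]
grip_width: 0.313
gripper_force: 12.0
```

move_arm --pt "0.0008 0 0 0 0.02" --pt "0.0008 0 0 0 0.02"

```text
t: 11.85
ee_pos: [0.5405, -0.0024, 0.0403]
orientation: [0.609, 0.793, -0.0, -0.0]
contact_force: [0.6, -2.7, 3.7]
grip_width: 0.313
gripper_force: 12.0
```

move_arm --pt "0.0008 0 0 0 0.02" --pt "0.0008 0 0 0 0.02"

```text
t: 12.1
ee_pos: [0.5403, -0.0016, 0.0403]
orientation: [0.609, 0.793, 0.0, -0.0]
contact_force: [0.8, -1.1, 3.3]
grip_width: 0.315
gripper_force: 12.0
```

move_arm --pt "0.0008 0 0 0 0.02" --pt "0.0008 0 0 0 0.02"

```text
t: 12.35
ee_pos: [0.5402, -0.0013, 0.0404]
orientation: [0.609, 0.793, -0.0, 0.0]
contact_force: [2.0, -4.4, 2.6]
grip_width: 0.316
gripper_force: 12.0
```

move_arm --pt "0.0008 0 0 0 0.02" --pt "0.0008 0 0 0 0.02"

```text
t: 12.6
ee_pos: [0.5402, -0.0012, 0.0404]
orientation: [0.609, 0.793, -0.0, 0.001]
contact_force: [1.6, -6.7, 2.3]
grip_width: 0.31
gripper_force: 12.0
```

```bash
python3 - <<'E'
from h import *
im,st=snap("wrist","w4"); print(st["ee_pos"],st["contact_force"])
cv2.imwrite("pics/w4c.png",cv2.resize(im[80:280,220:420],None,fx=3,fy=3,interpolation=cv2.INTER_CUBIC)[:,:,::-1])
E
```

```text
[ 0.54023392 -0.00120439  0.04039069] [ 1.63706607 -6.69111425  2.32393965]
```

View pics/w4c.png

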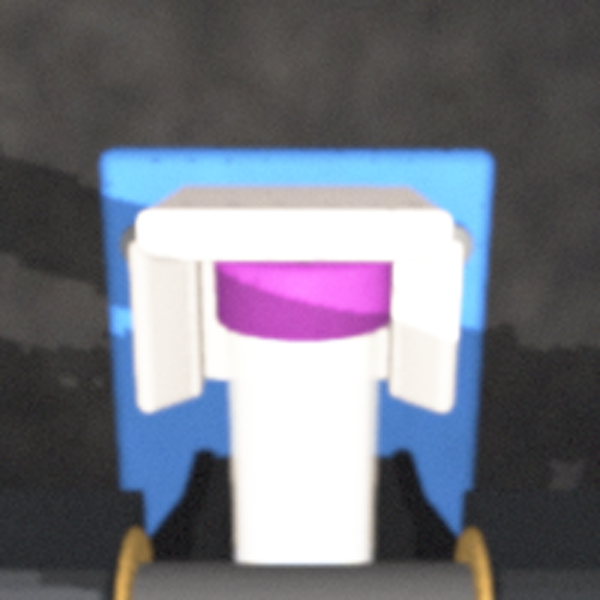

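The cap is up against the plate and the arm has stopped, with force building to about 7 N. I'll press a little more, then release.

move_arm --pt "0.001 0 0 0 0.02" --pt "0.001 0 0 0 0.02" --pt "0.001 0 0 0 0.02"

```text
t: 13.02
ee_pos: [0.5402, -0.0011, 0.0406]
orientation: [0.609, 0.793, -0.001, 0.001]
contact_force: [2.5, -10.8, 2.4]
grip_width: 0.314
gripper_force: 12.0
```

move_arm --pt "0 0 0 0 0.035" --pt "0 0 0 0 0.05" --pt "0 0 0 0 0.06" --pt "0 0 0 0 0.06" --pt "0 0 -0.03 0 0.06" --pt "0 0 -0.08 0 0.06" --pt "0 0 -0.13 0 0.06" --pt "0 0 -0.18 0 0.04" --pt "0 0 -0.22 0 0.02" --pt "0 0 -0.24 0 0" --pt "0 0 -0.24 0 0" --pt "0 0 -0.24 0 0"

```text
t: 14.52
ee_pos: [0.5387, 0.0009, 0.278]
orientation: [0.609, 0.793, -0.001, -0.002]
contact_force: [-0.5, -0.3, 0.4]
grip_width: 0.207
gripper_force: 0.0
```

```bash
python3 - <<'E'
from h import *
st=robot.observe(); print(st["ee_pos"],st["joints"].round(2),st["grip_width"],st["contact_force"])
a=np.radians(15)
def P(x,y,z): return np.array([.5405+x*np.cos(a)-y*np.sin(a),-.0026+x*np.sin(a)+y*np.cos(a),z])
for th in(0,.7,1.4):
    l=th-.45; print(th,P(0,-.1+.075*np.sin(l),.048+.075*np.cos(l)).round(4))
print("view pos",plan(P(0,-.2,.30),15))
E
```

```text
[0.53868691 0.00093022 0.27800635] [-0.14 -0.01  1.7  -0.    1.46 -0.4 ] 0.20721956687558904 [-0.54581338 -0.25145204  0.36986342]
0 [ 0.5748 -0.1307  0.1155]
0.7 [ 0.5616 -0.0813  0.1207]
1.4 [ 0.5506 -0.0403  0.0916]
view pos [array([-0.2038,  0.0011, -0.0223]), (np.float64(-0.1), 'cur', np.float64(14.9))]
```

```bash
python3 - <<'E'
from h import *
print(proj("scene",[.5748,-.1307,.1155]),"vs 332,201"); print(proj("top",[.5748,-.1307,.1155]),"vs 343,215")
a=np.radians(15)
def P(x,y,z): return np.array([.5405+x*np.cos(a)-y*np.sin(a),-.0026+x*np.sin(a)+y*np.cos(a),z])
print(plan(P(0,-.182,.119),15))
E
```

```text
[338.6050089  196.07433085] vs 332,201
[347.48909814 212.48759594] vs 343,215
[array([-0.1861,  0.0017,  0.1587]), (np.float64(-0.1), 'cur', np.float64(14.9))]
```

move_arm --pt "-0.04 0 0 0 0" --pt "-0.09 0.001 0 0 0" --pt "-0.14 0.001 0 0 0" --pt "-0.175 0.0015 0 0 0" --pt "-0.186 0.0015 0.01 0 0" --pt "-0.186 0.0015 0.05 0 0" --pt "-0.186 0.0015 0.09 0 0" --pt "-0.186 0.0015 0.13 0 0" --pt "-0.186 0.0015 0.15 0 0" --pt "-0.186 0.0015 0.158 0 0" --pt "-0.186 0.0015 0.158 0 0" --pt "-0.186 0.0015 0.158 0 0"

```text
t: 16.02
ee_pos: [0.5901, -0.179, 0.1241]
orientation: [0.609, 0.793, 0.0, 0.001]
contact_force: [0.1, 0.2, 0.4]
grip_width: 0.007
gripper_force: 0.0
```

```bash
python3 - <<'E'
from h import *
im,st=snap("scene","s2"); print(st["ee_pos"],st["grip_width"],st["contact_force"])
cv2.imwrite("pics/s2c.png",cv2.resize(im[130:260,220:400],None,fx=4,fy=4,interpolation=cv2.INTER_CUBIC)[:,:,::-1])
E
```

```text
[ 0.59005569 -0.17896848  0.12414139] 0.007346603769126682 [0.14024301 0.16604415 0.44889375]
```

View pics/s2c.png

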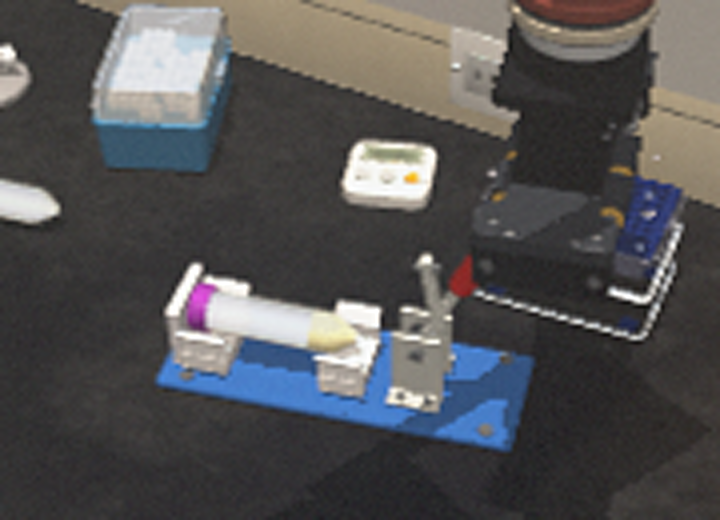

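The tube is seated and the gripper is behind the red grip. Pushing now.

move_arm --pt "0.008 0 0.004 0 0" --pt "0.013 0 0.004 0 0" --pt "0.017 0 0.004 0 0" --pt "0.021 0 0.004 0 0" --pt "0.021 0 0.004 0 0"

```text
t: 16.7
ee_pos: [0.5835, -0.1579, 0.1184]
orientation: [0.609, 0.793, 0.0, 0.0]
contact_force: [-0.1, -0.5, -0.1]
grip_width: 0.007
gripper_force: 0.0
```

move_arm --pt "0.005 0 0 0 0" --pt "0.01 0 0 0 0" --pt "0.015 0 0 0 0" --pt "0.015 0 0 0 0"

```text
t: 17.2
ee_pos: [0.5807, -0.1461, 0.1203]
orientation: [0.61, 0.793, -0.001, 0.003]
contact_force: [-0.7, -7.2, 4.3]
grip_width: 0.005
gripper_force: 3.6
```

move_arm --pt "0.004 0 0 0 0" --pt "0.008 0 0 0 0" --pt "0.012 0 0 0 0" --pt "0.012 0 0 0 0"

```text
t: 17.7
ee_pos: [0.5775, -0.1339, 0.12]
orientation: [0.61, 0.793, -0.001, 0.002]
contact_force: [-0.1, -6.3, 5.3]
grip_width: 0.004
gripper_force: 3.0
```

move_arm --pt "0.004 0 0 0 0" --pt "0.008 0 0 0 0" --pt "0.012 0 0 0 0" --pt "0.012 0 0 0 0"

```text
t: 18.2
ee_pos: [0.5742, -0.1215, 0.1194]
orientation: [0.609, 0.793, -0.0, 0.001]
contact_force: [0.6, -5.0, 3.4]
grip_width: 0.008
gripper_force: 2.1
```

move_arm --pt "0.004 0 0 0 0" --pt "0.008 0 0 0 0" --pt "0.012 0 0 0 0" --pt "0.012 0 0 0 0"

```text
t: 18.7
ee_pos: [0.5702, -0.1084, 0.1182]
orientation: [0.609, 0.793, 0.0, -0.0]
contact_force: [0.0, -2.0, 0.9]
grip_width: 0.006
gripper_force: 1.1
```

move_arm --pt "0.004 0 0 0 0" --pt "0.008 0 0 0 0" --pt "0.012 0 0 0 0" --pt "0.016 0 0 0 0" --pt "0.016 0 0 0 0"

```text
t: 19.32
ee_pos: [0.5661, -0.0929, 0.1181]
orientation: [0.609, 0.793, 0.0, -0.0]
contact_force: [-0.1, -0.0, -0.4]
grip_width: 0.011
gripper_force: 0.0
```

move_arm --pt "0 0 -0.015 0 0" --pt "0.01 0 -0.025 0 0" --pt "0.025 0 -0.025 0 0" --pt "0.036 0 -0.022 0 0" --pt "0.038 0 -0.012 0 0" --pt "0.038 0 -0.005 0 0" --pt "0.038 0 -0.003 0 0" --pt "0.038 0 -0.003 0 0"

```text
t: 20.32
ee_pos: [0.5564, -0.0571, 0.1209]
orientation: [0.61, 0.793, -0.0, -0.0]
contact_force: [0.6, 1.0, -0.2]
grip_width: 0.006
gripper_force: 0.0
```

```bash
python3 - <<'E'
from h import *
im,st=snap("scene","s3"); print(st["ee_pos"],st["grip_width"],st["contact_force"])
cv2.imwrite("pics/s3c.png",cv2.resize(im[130:260,220:400],None,fx=4,fy=4,interpolation=cv2.INTER_CUBIC)[:,:,::-1])
E
```

```text
[ 0.55637125 -0.05707498  0.12087083] 0.006073181847227949 [ 0.56407156  0.98556997 -0.19722016]
```

View pics/s3c.png

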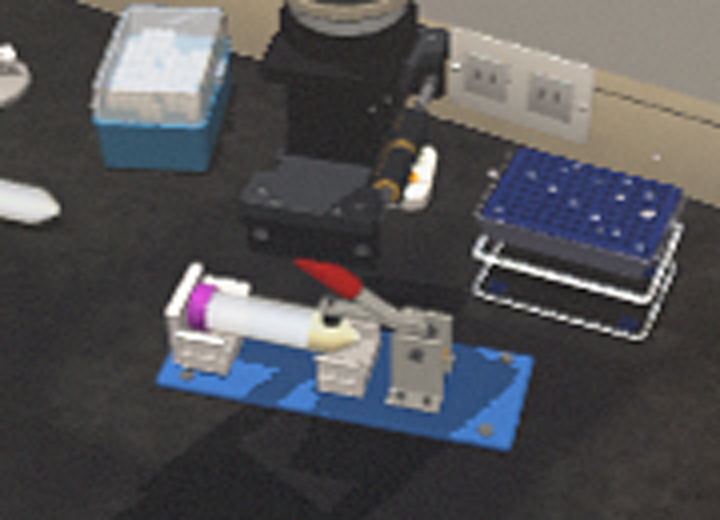

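The lever has snapped over and its foot is on the tail. Next I press along its normal in small steps.

move_arm --pt "0.0015 0 0.002 0 0" --pt "0.003 0 0.004 0 0" --pt "0.003 0 0.004 0 0"

```text
t: 20.75
ee_pos: [0.5556, -0.0538, 0.1172]
orientation: [0.609, 0.793, -0.0, -0.0]
contact_force: [-0.2, 0.6, -1.1]
grip_width: 0.006
gripper_force: 0.0
```

move_arm --pt "0.001 0 0.0015 0 0" --pt "0.001 0 0.0015 0 0"

```text
t: 21.0
ee_pos: [0.5554, -0.0529, 0.1157]
orientation: [0.609, 0.793, -0.0, -0.0]
contact_force: [0.9, -0.4, 0.5]
grip_width: 0.008
gripper_force: 0.0
```

move_arm --pt "0.0006 0 0.0008 0 0" --pt "0.0006 0 0.0008 0 0"

```text
t: 21.25
ee_pos: [0.5553, -0.0523, 0.115]
orientation: [0.609, 0.793, -0.0, -0.0]
contact_force: [-0.2, -0.3, -0.0]
grip_width: 0.005
gripper_force: 0.0
```

move_arm --pt "0.0006 0 0.0008 0 0" --pt "0.0006 0 0.0008 0 0"

```text
t: 21.5
ee_pos: [0.5551, -0.0517, 0.1142]
orientation: [0.609, 0.793, -0.0, -0.0]
contact_force: [0.0, -0.3, 0.1]
grip_width: 0.004
gripper_force: 0.0
```

move_arm --pt "0.0006 0 0.0008 0 0" --pt "0.0006 0 0.0008 0 0"

```text
t: 21.75
ee_pos: [0.5552, -0.0513, 0.1136]
orientation: [0.609, 0.793, 0.0, 0.0]
contact_force: [-0.1, 0.0, 1.3]
grip_width: 0.009
gripper_force: 0.4
```

move_arm --pt "0.0004 0 0.0006 0 0" --pt "0.0004 0 0.0006 0 0"

```text
t: 22.0
ee_pos: [0.5552, -0.0511, 0.1132]
orientation: [0.609, 0.793, -0.0, 0.0]
contact_force: [-0.0, -1.8, 1.6]
grip_width: 0.007
gripper_force: 1.5
```

move_arm --pt "0.0006 0 0.0008 0 0" --pt "0.0006 0 0.0008 0 0"

```text
t: 22.25
ee_pos: [0.5553, -0.0508, 0.1129]
orientation: [0.609, 0.793, -0.0, 0.001]
contact_force: [-0.9, -2.8, 5.7]
grip_width: 0.009
gripper_force: 3.1
```

move_arm --pt "0.0005 0 0.0006 0 0" --pt "0.0005 0 0.0006 0 0"

```text
t: 22.5
ee_pos: [0.5554, -0.0507, 0.1127]
orientation: [0.609, 0.793, -0.0, 0.001]
contact_force: [-1.5, -3.8, 6.7]
grip_width: 0.007
gripper_force: 4.1
```

move_arm --pt "0.0006 0 0.0008 0 0" --pt "0.0006 0 0.0008 0 0"

```text
t: 22.75
ee_pos: [0.5554, -0.0506, 0.1124]
orientation: [0.609, 0.793, -0.0, 0.002]
contact_force: [-3.0, -5.4, 10.7]
grip_width: 0.006
gripper_force: 5.5
```

move_arm --pt "0.0003 0 0.0004 0 0" --pt "0.0003 0 0.0004 0 0"

```text
t: 23.0
ee_pos: [0.5555, -0.0505, 0.1124]
orientation: [0.609, 0.793, -0.0, 0.002]
contact_force: [-3.1, -5.1, 13.1]
grip_width: 0.005
gripper_force: 6.2
```

move_arm --pt "-0.0002 0 -0.0003 0 0" --pt "-0.0002 0 -0.0003 0 0" --pt "-0.0002 0 -0.0003 0 0"

```text
t: 23.38
ee_pos: [0.5554, -0.0505, 0.1124]
orientation: [0.609, 0.793, -0.0, 0.002]
contact_force: [-2.6, -5.2, 10.9]
grip_width: 0.005
gripper_force: 5.7
```

move_arm --pt "0 0 0 0 0" --pt "0 0 0 0 0" --pt "0 0 0 0 0" --pt "0 0 0 0 0"

```text
t: 23.88
ee_pos: [0.5554, -0.0506, 0.1124]
orientation: [0.609, 0.793, -0.0, 0.002]
contact_force: [-2.9, -4.6, 10.0]
grip_width: 0.006
gripper_force: 5.7
```

move_arm --pt "-0.002 0 -0.003 0 0" --pt "-0.005 0 -0.01 0 0" --pt "-0.01 0 -0.03 0 0" --pt "-0.02 0 -0.07 0 0" --pt "-0.03 0 -0.11 0 0" --pt "-0.04 0 -0.14 0 0" --pt "-0.07 0 -0.16 0 0" --pt "-0.1 0 -0.16 0 0" --pt "-0.1 0 -0.16 0 0" --pt "-0.1 0 -0.16 0 0"

```text
t: 25.12
ee_pos: [0.5797, -0.145, 0.2698]
orientation: [0.609, 0.793, 0.0, -0.001]
contact_force: [0.3, 0.4, -0.2]
grip_width: 0.002
gripper_force: 0.0
```

```bash
python3 - <<'E'
from h import *
im,st=snap("wrist","w5"); print(st["ee_pos"],st["contact_force"])
cv2.imwrite("pics/w5c.png",cv2.resize(im[0:260,200:440],None,fx=2.3,fy=2.3,interpolation=cv2.INTER_CUBIC)[:,:,::-1])
E
```

```text
[ 0.57974611 -0.14503274  0.26981491] [ 0.32348052  0.41746439 -0.21097638]
```

View pics/w5c.png

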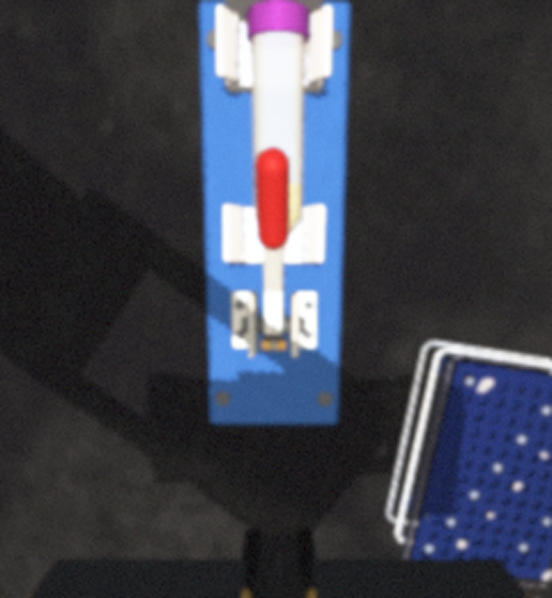

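```bash
python3 - <<'E'
from h import *
im,st=snap("scene","s4")
cv2.imwrite("pics/s4c.png",cv2.resize(im[180:250,250:360],None,fx=7,fy=7,interpolation=cv2.INTER_CUBIC)[:,:,::-1])
E
```

```text
(no output)
```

View pics/s4c.png

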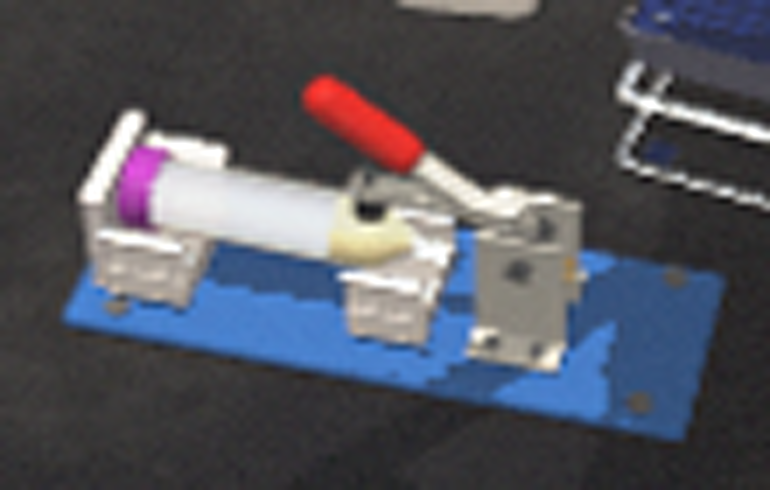

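The tube is seated with its cap at the plate, and the lever is down with its foot on the tail.

```bash
python3 -c "
from station import robot
print(robot.sign_off())"
```

```text
the job is handed in; nothing more can be done
None
```

The job is handed in: the purple-capped tube is in the cradle with its cap against the end plate (slid home at about 11 N), the lever is snapped over and was held at about 12 N (14 N peak reading) for over half a second, the gripper is clear of everything, and the other tube and the dish were left alone.

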